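Reload the blank cassette

ROBOT

A 6-joint arm with a two-finger parallel gripper is mounted at the origin on a cart in front of the work surface, level with it; the furniture and walls round the work are solid. World frame = base frame: x ahead of the robot, y to its left, z up, the work surface at z = 0. Lengths are in m, angles in rad, forces in N, time in s.
With the tool pointing down it reaches from about 0.375 to 0.825 m from the base axis. Payload 5.5 kg.
Tool frame: the origin (TCP) lies midway between the tips of the shut fingers; the grasp point (between the pads) lies 19 mm behind it; z points along the fingers, y is the line along which they close (so a half turn about z gives the same grasp; the last joint's range is limited). The gripper opens to 85 mm and grips with 20 to 120 N. Pads are 22 mm wide; open, the fingers measure 114 mm over their backs; the gripper's body (76 mm by 85 mm) begins 54 mm behind the grasp point. The pads swing forward as they close: fully open they stand 13 mm farther back than shut.
Start: joints at [-1.279, 0.314, -0.047, 1.21, 0, 1.571], TCP at [0.173, -0.575, 0.231] pointing down, gripper open.
Joint ranges: [-2.67, 2.67], [-0.69, 1.73], [-1.03, 1.25], [-2.08, 2.16], [-1.42, 1.45], [-3.14, 3.14]. Speed limits (rad/s): [2.39, 2.39, 3.01, 3.14, 3.14, 3.14].

INTERFACE

Orientations are given as a unit quaternion [w, x, y, z].
In Python, from bench import arm, eyes gives the robot as it stands. The module is installed in compiled form; this text tells all that it offers.
- The arm moves only by the shell command python3 -m creep 'ROWS' [FORCE]. ROWS is JSON, a list of rows, each a list of 3 entries, a list of its own where there are three numbers: the turn, a rotation vector about the world's x, y, z as a fraction of full scale, then the shift along the world's x, y, z as a fraction of full scale, then the opening, from -1 (shut) to 1 (fully open). A call has 1 to 12 rows; each row shifts and turns the commanded pose from where the row before left it; what a row does not reach is not made up. Full scale, the value 1, is 0.025 m for a shift and 0.12 rad for a turn. A row lasts 1/10 s, in which the tool goes at most 50 mm and 8.59 degrees, less where a joint would pass 70% of its speed; a pose out of reach is approached as far as the arm can. A call with a number of a shift or a turn outside -1 to 1 is refused whole. A call with a gripper value outside its range is refused whole. The fingers move at their own pace and stop on an object; FORCE is the grip in N (left out, the last holds). Time passes only in rows, so rows that do not move let the fingers close. It gives the time, the measured TCP pose, the force, the opening and the grip force at its end, in the units of the state.
- arm.state(): the state, without advancing time (a new reading comes with each control period).
- eyes.snapshot(name): name is "side" or "top"; returns (picture, depth): 384x512x3 uint8, blue, green, red; 384x512 float32, m along the optical axis (not along the pixel's ray), 0 where there is no reading.
- eyes.get_calibration(name): a dict with "fx", "fy", "cx", "cy" (pixels), "dist_coeffs" ([k1, k2, p1, p2, k3] as OpenCV has them; the pictures are not rectified), "R" (3x3) and "t" (3): a world point X has camera coordinates R X + t. Camera axes: x right, y down, z forward; pixel columns grow to the right and rows downward; lengths in m; the calibration is good to about 2 mm. A picture is of the moment at which its call begins. get_calibration takes no time and is no camera call.
- arm.sign_off(): hands the job in; it is judged then, once.
The state is a dict: "t": time; "qpos": joint angles; "dq": joint speeds; "tau": joint torques, N m; "tool_pos": TCP position; "ee_rot": TCP orientation; "force": force on the tool from outside, world axes, zero at the start; "torque": the same for the moment, N m; "gripper_width": finger opening in m; "grasp_force": force on a finger pad.
Only numpy, scipy, OpenCV 4.12 (cv2) and the standard library are available. Lean on these libraries where they do the work, as an engineer would, in place of code of your own. Each camera call takes 0.05 s, during which the arm holds its last target. There are 200 camera calls.

TASK

Load both aluminium blanks from the bench into the spring-loaded cassette. Each has to go in with one end tucked under the fixed lip, pressing the follower (or the blank already there) down to make room, and then be pushed down at its other end until the sprung catch snaps over it, so that the two lie flat on each other, held down by lip and catch. Do not force the cassette, and leave the tools lying around it where they are.

Things in the scene. Friction and masses are not known exactly. Their poses are not given: they have to be found in the camera images.
- cassette: Grey-painted stack magazine fixed to the bench: base plate 180 x 92 x 10 mm, four corner uprights, a steel lip on the end nearer the robot, a sprung steel catch on the other. Origin: centre of the well, at bench height; x along the well from lip end to catch end, y across, z up. The well is 122 mm long (x -61 to 61) and 54 mm wide; end plates 85 mm high, the far one flaring over its top 15 mm.
- well_mouth (a point): Centre of the well, 85 mm above the bench: level with the undersides of lip and catch. Two blanks belong here, one on the other, the upper one's top face at this height; either may be on top.
- upright_top (a point): Top of one of the four uprights (97 mm high). They stand at x 36 to 69 mm and -69 to -36 mm in the cassette frame, 27 to 34 mm either side of its middle, and open out over their top 9 mm. Between them, x -36 to 36 mm, both long sides are open above a rail 26 mm high, so that fingers fit beside a blank there.
- lip_edge (a point): Middle of the fixed lip's free edge, at the height of its flat underside (cassette frame x -51, y 0, z 85 mm). The lip is 5 mm thick, 53 mm wide and reaches 10 mm over the well, to the end plate at x -61.
- follower (a joint): Travel in m of the follower, a dark steel plate that carries the stack: 0 when the well is empty (then its top is level with the lip's underside), growing as it is pressed down, 0.05 at the bottom; it stays level. The spring pushes up with 7.5 N at 0 and 150 N/m more. It reads 0.012 with one blank held in, 0.024 with two.
- follower_top (a point): Centre of the follower's top face, 118 x 51 mm; a first blank rests on it.
- catch (a joint): Swing of the sprung catch in rad: 0 closed, growing as it is pushed outward from the well (at most 0.4). A steel strip 18 mm wide, hinged 32 mm above the bench; about 2.5 N, level, at its nose starts it. A blank's end pushed down its ramp swings it out; it snaps back over the blank once the blank's top is below 85 mm.
- catch_nose (a point): Middle of the lower inner edge of the catch's hooked nose, which at rest reaches 6 mm over the well (cassette frame x 55, z 85 mm). Its underside is flat; its upper side is a steep ramp that rises outward to 101 mm above the bench, where a thumb tab is turned outward.
- blank_0: Aluminium plate 120 x 50 x 12 mm with an 11 mm hole near each end, 0.13 to 0.27 kg, lying flat on the bench. Origin: centre of its underside; x along its length, y across, z up. Both ends and both faces are alike. It goes in sloping 20 to 30 degrees, lip end low: that end must push the follower down 16 to 20 mm before it can slide in under the lip.
- blank_1: A second plate exactly like it.
- caliper: Vernier caliper 204 mm long, lying to the right of the blanks; origin at the centre of its underside. To be left alone.
- hammer: Hammer 282 mm long with a wooden handle, lying left of the cassette and beyond it; origin at the centre of its underside. To be left alone.
- side_cutters: Side cutters 145 mm long with blue handles, lying at the bench edge near the blanks; origin at the centre of the underside. To be left alone.
- oil_bottle: Small brown dropper bottle 33 mm across and 102 mm high, standing just beyond the cassette; origin at the centre of its underside. To be left alone.

How it is judged:
By the outcome, as a careful person would: the job done as asked, in the order asked, and still so for the second after the job is handed in, with the robot touching nothing.
It also fails if it takes over 72 s, if anything falls off the work surface, if the arm or the gripper's body presses on something with over 40 N, if the wrist force passes 120 N, or if a joint passes its speed limit or range.

## Working session

There is one attempt and no reset: what is moved stays moved. The work goes in short steps, Python scripts to look and compute and a shell command to move; the robot and the scene stay as the last step left them, time stands still between calls to the robot, and variables do not carry over. Pictures are saved under pics/ and viewed, at most 10 in all, crops included, and the job is handed in when it is done.

```bash
mkdir -p pics; cat > h.py <<'E'
import numpy as np, cv2
from bench import arm, eyes
def snap(n,name):
    p,d=eyes.snapshot(n); cv2.imwrite(f'pics/{name}.png',p); np.save(f'pics/{name}.npy',d); return p,d
def ray(n,u,v):
    c=eyes.get_calibration(n); K=np.array([[c['fx'],0,c['cx']],[0,c['fy'],c['cy']],[0,0,1]])
    xy=cv2.undistortPoints(np.array([[[u,v]]],float),K,np.array(c['dist_coeffs'],float))[0,0]
    R=np.array(c['R']);t=np.array(c['t'])
    return -R.T@t, R.T@np.array([xy[0],xy[1],1])
def onz(n,u,v,z):
    o,d=ray(n,u,v); return o+d*(z-o[2])/d[2]
def atd(n,u,v,dep):
    o,d=ray(n,u,v); return o+d*dep
def cloud(n,d):
    c=eyes.get_calibration(n); K=np.array([[c['fx'],0,c['cx']],[0,c['fy'],c['cy']],[0,0,1]])
    v,u=np.nonzero(d>0); xy=cv2.undistortPoints(np.stack([u,v],1)[:,None].astype(float),K,np.array(c['dist_coeffs'],float))[:,0]
    P=np.c_[xy,np.ones(len(xy))]*d[v,u][:,None]
    return (P-np.array(c['t']))@np.array(c['R']),u,v
E
python3 - <<'E'
from h import *
for n in('top','side'):
    snap(n,n+'0'); o,d=ray(n,256,192); print(n,o,d)
s=arm.state(); print({k:np.round(v,3).tolist() for k,v in s.items()})
E
```

```text
top [ 0.48473226 -0.24273928  1.20931645] [ 0.08683426  0.02273994 -0.99600283]
side [ 0.12241024 -1.18962897  0.57082906] [ 0.39554772  0.80494831 -0.44321831]
{'t': 0.1, 'qpos': [-1.279, 0.314, -0.048, 1.21, 0.0, 1.571], 'dq': [0.002, -0.001, 0.002, 0.0, -0.002, 0.001], 'tau': [-0.0, -54.077, 34.054, 0.011, -0.0, 0.0], 'tool_pos': [0.172, -0.574, 0.231], 'ee_rot': [-0.001, 0.989, 0.145, -0.0], 'force': [-0.208, -0.121, -1.486], 'torque': [-0.013, -0.018, 0.006], 'grasp_force': 0.0, 'gripper_width': 0.086}
```

View pics/top0.png

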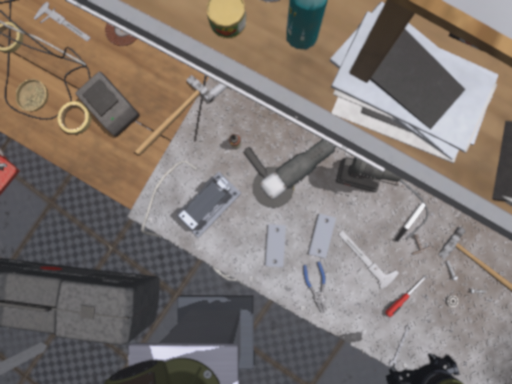

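View pics/side0.png

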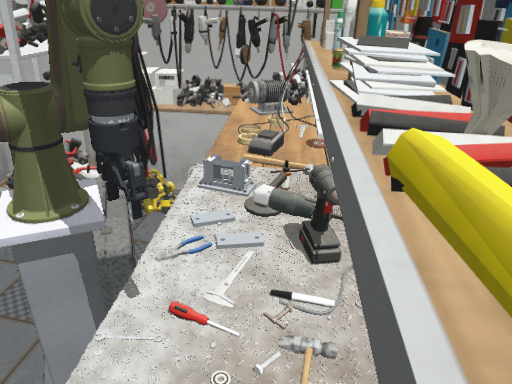

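The top picture shows the cassette at about (207,205), the blanks at (275,245) and (321,235), the bottle at (234,141), the hammer at (165,120), and a grinder at (290,180). The side picture shows the cassette at (228,175) and the blanks at (213,218) and (240,240).

```bash
python3 - <<'E'
from h import *
d=np.load('pics/top0.npy'); p=cv2.imread('pics/top0.png')
P,u,v=cloud('top',d)
def rect(m,name):
    q=P[m]; r=cv2.minAreaRect(q[:,:2].astype(np.float32)*1000); print(name,m.sum(),np.round(r[0],1),np.round(r[1],1),round(r[2],1),'z',np.round(np.percentile(q[:,2],[5,50,95]),4))
    print(np.round(cv2.boxPoints(r),0).tolist())
box=lambda a,b,c,e:(u>a)&(u<b)&(v>c)&(v<e)
z=P[:,2]
rect(box(260,290,218,272)&(z>.006)&(z<.03),'b0')
rect(box(304,340,208,262)&(z>.006)&(z<.03),'b1')
m=box(170,242,172,240)
rect(m&(z>.004)&(z<.2),'cas all'); rect(m&(z>.06)&(z<.2),'cas hi');rect(m&(z>.092)&(z<.2),'cas top')
rect(box(225,245,132,150)&(z>.03),'bottle')
m=box(242,345,130,210)&(z>.02)
rect(m,'grinder')
# bench z
m=box(230,260,200,225); print('bench z',np.median(z[m]))
for n,c in(('top',(165,165,245,245)),):
    a=p[c[1]:c[3],c[0]:c[2]]; a=cv2.resize(a,None,fx=7,fy=7,interpolation=cv2.INTER_CUBIC); cv2.imwrite('pics/cas_top.png',a)
s=cv2.imread('pics/side0.png')[145:255,185:275]; cv2.imwrite('pics/cas_side.png',np.hstack([cv2.resize(s,None,fx=5,fy=5,interpolation=cv2.INTER_CUBIC)]))
E
```

```text
b0 718 [ 435. -266.] [ 69.8 124.5] 76.8 z [0.0081 0.0122 0.0159]
[[366.0, -286.0], [488.0, -314.0], [504.0, -246.0], [382.0, -218.0]]
b1 717 [ 460.4 -407.7] [140.7  90. ] 0.5 z [0.0084 0.0121 0.0162]
[[390.0, -363.0], [390.0, -453.0], [531.0, -452.0], [530.0, -362.0]]
cas all 2077 [550.8 -68.4] [206.1 192. ] 89.7 z [0.0058 0.0826 0.0964]
[[454.0, -171.0], [646.0, -172.0], [647.0, 34.0], [455.0, 35.0]]
cas hi 1210 [558.3 -80.3] [ 69.2 156.3] 45.9 z [0.0805 0.0861 0.0998]
[[478.0, -51.0], [590.0, -160.0], [638.0, -110.0], [526.0, -1.0]]
cas top 196 [559.1 -80.9] [ 68.9 154.3] 45.8 z [0.0923 0.0969 0.1038]
[[480.0, -52.0], [590.0, -159.0], [638.0, -110.0], [528.0, -2.0]]
bottle 130 [ 729.7 -166.2] [51.7 31.7] 67.5 z [0.0401 0.0629 0.0986]
[[705.0, -184.0], [734.0, -196.0], [754.0, -148.0], [725.0, -136.0]]
grinder 2779 [ 652.9 -331.4] [176.  273.8] 13.8 z [0.0226 0.0692 0.3799]
[[535.0, -219.0], [600.0, -485.0], [771.0, -443.0], [706.0, -177.0]]
bench z -0.0002986460684146796
```

View pics/cas_top.png

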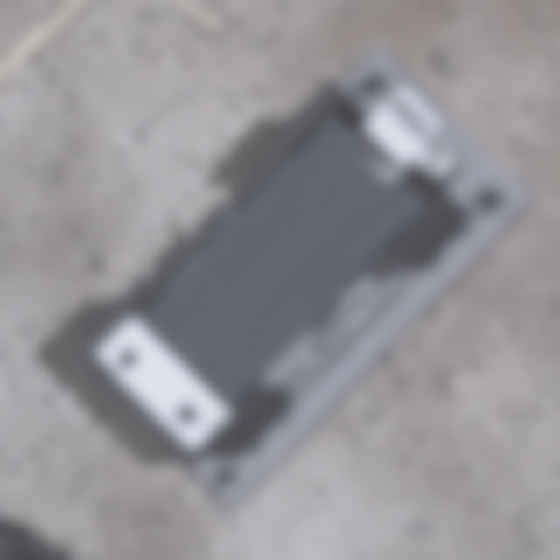

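The crop shows the lip (bright) with corners near (130,318),(233,410),(195,450),(95,355), and the catch near (400,120). The well axis runs from lower left to upper right.

```bash
cat >> h.py <<'E'
def maskrect(n,mask,z):
    mask=cv2.morphologyEx(mask.astype(np.uint8),cv2.MORPH_OPEN,np.ones((3,3)))
    k,l,st,_=cv2.connectedComponentsWithStats(mask); i=1+np.argmax(st[1:,4]); v,u=np.nonzero(l==i)
    q=np.array([onz(n,a,b,z)[:2] for a,b in zip(u,v)])*1000
    c=q.mean(0); w,V=np.linalg.eigh(np.cov(q.T)); 
    return c,np.degrees(np.arctan2(V[1,1],V[0,1])),np.sqrt(12*w),len(q)
E
python3 - <<'E'
from h import *
d=np.load('pics/top0.npy'); p=cv2.imread('pics/top0.png').astype(int)
P,u,v=cloud('top',d); Z=np.zeros(d.shape);Z[v,u]=P[:,2]
U,V=np.meshgrid(range(512),range(384))
box=lambda a,b,c,e:(U>a)&(U<b)&(V>c)&(V<e)
for b in((255,296,212,276),(298,345,203,264)):
    print('blank depth',maskrect('top',box(*b)&(Z>.006)&(Z<.03),.012))
    # colour: bluish
    print('blank blue',maskrect('top',box(*b)&((p[...,0]-p[...,2])>8),.012))
g=p.min(2)
print('lip',maskrect('top',box(176,202,208,232)&(g>175),.09))
f=lambda a,b,z:np.round(onz('top',165+a/7-.43,165+b/7-.43,z)*1000,1)
C=[f(a,b,.09) for a,b in((130,318),(233,410),(195,450),(95,355))];print('lip corners',C,np.mean(C,0))
print('follower', maskrect('top',box(170,242,172,240)&(Z>.075)&(Z<.09)&(g<115)&(g>60),.085))
print('catch mid', f(400,120,.097), f(385,175,.085))
print('base corners',f(215,500,.01),f(520,190,.01),f(370,50,.01))
E
```

```text
blank depth (array([ 434.74668984, -267.97260335]), np.float64(175.18957587091597), array([ 50.37871168, 118.02700869]), 703)
blank blue (array([ 436.70404578, -269.25112277]), np.float64(175.75585482308446), array([ 50.16753034, 117.82412542]), 713)
blank depth (array([ 462.74321328, -402.63796526]), np.float64(164.02056215923236), array([ 51.54024543, 116.24538471]), 704)
blank blue (array([ 462.26789992, -402.88604361]), np.float64(165.08570613596473), array([ 50.45254668, 117.49692155]), 704)
lip (array([510.21505117, -33.69732381]), np.float64(-137.94829902051515), array([17.69368896, 46.3554643 ]), 103)
lip corners [array([535.3, -19.8,  90. ]), array([499.5, -59.9,  90. ]), array([484.3, -45.2,  90. ]), array([521.1,  -6.2,  90. ])] [510.05  -32.775  90.   ]Traceback (most recent call last):
  File "<stdin>", line 14, in <module>
  File "h.py", line 22, in maskrect
    q=np.array([onz(n,a,b,z)[:2] for a,b in zip(u,v)])*1000
                ~~~^^^^^^^^^
  File "h.py", line 11, in onz
    o,d=ray(n,u,v); return o+d*(z-o[2])/d[2]
        ~~~^^^^^^^
  File "h.py", line 6, in ray
    c=eyes.get_calibration(n); K=np.array([[c['fx'],0,c['cx']],[0,c['fy'],c['cy']],[0,0,1]])
ValueError: time passes only in moves, steps and waits
```

```bash
sed -i 's/^def snap/import functools\n_gc=functools.lru_cache(None)(lambda n:eyes.get_calibration(n))\ndef snap/; s/c=eyes.get_calibration(n); K/c=_gc(n); K/' h.py
python3 - <<'E'
from h import *
d=np.load('pics/top0.npy'); p=cv2.imread('pics/top0.png').astype(int)
P,u,v=cloud('top',d); Z=np.zeros(d.shape);Z[v,u]=P[:,2]
U,V=np.meshgrid(range(512),range(384))
box=lambda a,b,c,e:(U>a)&(U<b)&(V>c)&(V<e)
g=p.min(2)
f=lambda a,b,z:np.round(onz('top',165+a/7-.43,165+b/7-.43,z)*1000,1)
print('follower', maskrect('top',box(170,242,172,240)&(Z>.077)&(Z<.095)&(g<118)&(g>50),.085))
print('catch mask',maskrect('top',box(214,232,174,192)&(g>150),.09))
print('catch mid', f(400,120,.097), f(385,175,.085))
print('base corners',f(215,500,.01),f(520,190,.01),f(370,50,.01))
E
cat > /dev/null; 
```

```text
follower (array([557.22301685, -78.63600788]), np.float64(136.59561409508584), array([ 54.96415646, 108.13179119]), 763)
catch mask (array([ 610.49595561, -133.91505283]), np.float64(102.64631034412197), array([31.42711074, 35.3178002 ]), 152)
catch mid [ 610.3 -125.2   97. ] [ 590.3 -118.1   85. ]
base corners [463.7 -39.5  10. ] [ 590.6 -165.7   10. ] [ 649.6 -103.5   10. ]
```

View pics/cas_side.png

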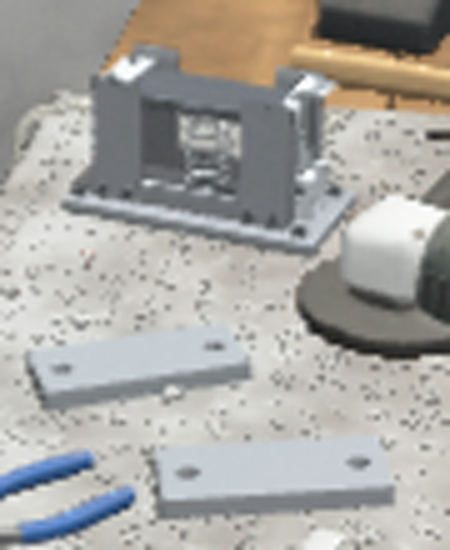

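```bash
python3 -m creep '[[[0,0,1],[0.8,1,0],1],[[0,0,1],[0.8,1,0],1],[[0,0,1],[0.8,1,0],1],[[0,0,1],[0.8,1,0],1],[[0,0,1],[0.8,1,0],1],[[0,0,1],[0.8,1,0],1],[[0,0,1],[0.8,1,0],1],[[0,0,1],[0.8,1,0],1],[[0,0,1],[0.8,1,-0.4],1],[[0,0,1],[0.8,1,-0.4],1],[[0,0,1],[0.8,1,-0.4],1],[[0,0,1],[0.8,1,-0.4],1]]' 100
python3 -c "
from h import *
print(np.round(arm.state()['qpos'],3))"
```

```text
t: 1.3
tool_pos: [0.413, -0.2734, 0.1907]
ee_rot: [-0.0, 0.646, 0.763, -0.0]
force: [0.7, 0.2, 0.3]
gripper_width: 0.0858
grasp_force: 0.0
[-0.585  0.14  -0.362  1.069 -0.     0.82 ]
```

```bash
python3 -m creep '[[[0,0,1],[0,0,-0.4],0.5],[[0,0,1],[0,0,-0.4],0.5],[[0,0,1],[0.2,0.2,-0.4],0.5],[[0,0,1],[0,0,-0.4],0.5],[[0,0,1],[0,0,-0.4],0.5],[[0,0,1],[0,0,-0.4],0.5],[[0,0,1],[0,0,-0.4],0.5],[[0,0,1],[0,0,-0.4],0.5],[[0,0,1],[0,0,-0.4],0.5],[[0,0,1],[0,0,-0.4],0.5],[[0,0,1],[0,0,-0.4],0.5],[[0,0,0.05],[0,0,0],0.45]]' 100
python3 - <<'E'
from h import *
s=arm.state();print(np.round(s['qpos'],3),np.round(s['tool_pos'],4))
p,d=snap('side','s1')
cv2.imwrite('pics/s1c.png',cv2.resize(p[140:270,130:290],None,fx=4,fy=4,interpolation=cv2.INTER_CUBIC))
E
```

```text
t: 2.5
tool_pos: [0.4163, -0.2688, 0.0798]
ee_rot: [-0.001, 0.042, 0.999, 0.001]
force: [0.2, 0.2, 0.2]
gripper_width: 0.0616
grasp_force: 0.0
[-0.573  0.24  -0.515  0.82   0.    -0.49 ] [ 0.4163 -0.2688  0.0798]
```

View pics/s1c.png

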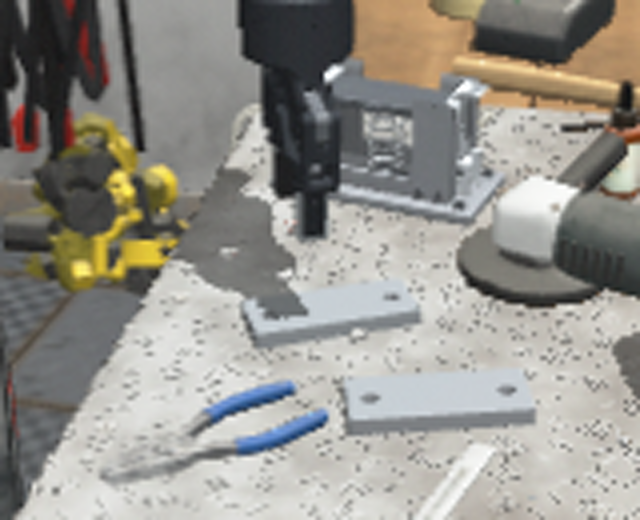

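The gripper stands above blank_0 with its near finger tip at about (312,235) in the crop. It is clear of everything, so I go down and grip.

```bash
python3 -m creep '[[[0,0,0],[0,0.06,-0.6],0.45],[[0,0,0],[0,0,-0.6],0.45],[[0,0,0],[0,0,-0.6],0.45],[[0,0,0],[0,0,-0.6],0.45],[[0,0,0],[0,0,-0.5],0.45],[[0,0,0],[0,0,-0.4],0.45],[[0,0,0],[0,0,0],0.45]]' && python3 -m creep '[[[0,0,0],[0,0,0],-0.2],[[0,0,0],[0,0,0],-0.2],[[0,0,0],[0,0,0],-0.2],[[0,0,0],[0,0,0],-0.2],[[0,0,0],[0,0,0],-0.2]]' 110
```

```text
t: 3.25
tool_pos: [0.4168, -0.2676, -0.0022]
ee_rot: [-0.001, 0.042, 0.999, 0.0]
force: [0.2, 0.5, 1.2]
gripper_width: 0.0619
grasp_force: 0.0
t: 3.75
tool_pos: [0.4179, -0.2684, -0.0002]
ee_rot: [0.0, 0.042, 0.999, -0.0]
force: [-2.7, 1.1, 5.2]
gripper_width: 0.0465
grasp_force: 113.7
```

```bash
python3 -m creep '[[[0,0,0],[0,0,0.5],-0.2],[[0,0,0],[0,0,1],-0.2],[[0,0,0],[0,0,1],-0.2],[[0,0,0],[0,0,1],-0.2],[[0,0,0],[0,0,1],-0.2],[[0,0,0],[0,0,1],-0.2],[[0,0,0],[0,0,1],-0.2],[[0,0,0],[0,0,0],-0.2]]'
python3 - <<'E'
from h import *
p,d=snap('side','s2');q,e=snap('top','t2')
s=arm.state();print(np.round(s['tool_pos'],4),s['gripper_width'])
a=cv2.resize(p[90:240,130:280],(600,600),interpolation=cv2.INTER_CUBIC)
b=cv2.resize(q[190:270,240:300],(200,267),interpolation=cv2.INTER_CUBIC)
o=np.zeros((600,800,3),np.uint8);o[:,:600]=a;o[:267,600:]=b;cv2.imwrite('pics/c2.png',o)
E
```

```text
t: 4.55
tool_pos: [0.4199, -0.2696, 0.1657]
ee_rot: [0.003, 0.042, 0.999, -0.002]
force: [0.9, -0.7, -1.5]
gripper_width: 0.0466
grasp_force: 113.3
[ 0.418  -0.2684  0.1621] 0.046414162203219804
```

View pics/c2.png

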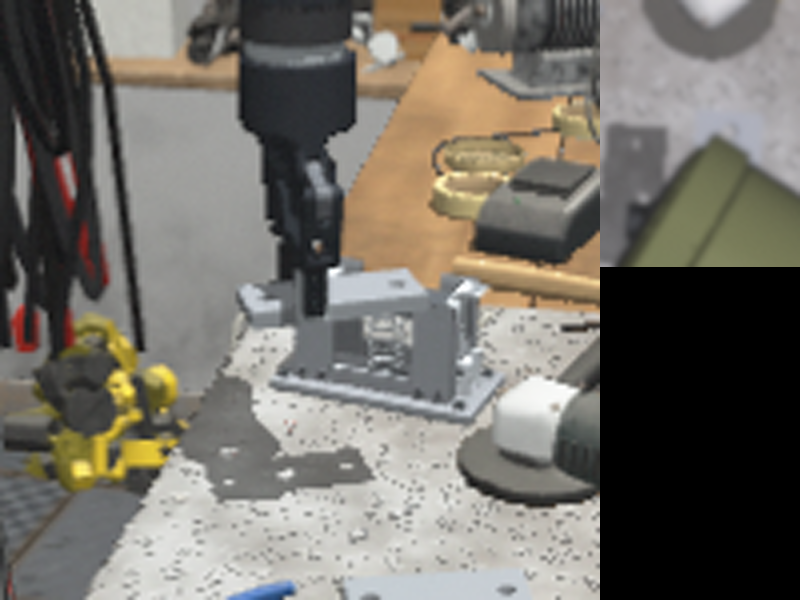

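The blank hangs level in the grip, with its end corners at about (240,300) and (425,280), and its underside is level with the finger tips. I check its offset in the grip and cross-check the cassette from the side camera's depth.

```bash
python3 - <<'E'
from h import *
tcp=np.array([.418,-.2684,.1621]); th=np.radians(-4.8); a=np.array([np.cos(th),np.sin(th)]);b=np.array([-a[1],a[0]])
d=np.load('pics/s2.npy');P,u,v=cloud('side',d)
r=(P-tcp); la=r[:,:2]@a; lb=r[:,:2]@b
m=(abs(r[:,2]-.010)<.02)&(abs(lb)<.06)&(la>-.07)&(la<.11)
q=np.c_[la,lb,r[:,2]][m]*1000
print(m.sum())
for lo in range(-55,95,10):
    k=(q[:,0]>=lo)&(q[:,0]<lo+10)
    if k.sum()>3: print(lo,k.sum(),np.round(np.percentile(q[k,1],[2,50,98]),1),np.round(np.percentile(q[k,2],[5,50,95]),1))
print('x ext',np.percentile(q[:,0],[.5,2,98,99.5]))
# cassette from side0
d=np.load('pics/side0.npy');P,u,v=cloud('side',d)
C=np.array([.5545,-.0763]);A=np.array([.713,-.701]);B=np.array([.701,.713])
la=(P[:,:2]-C)@A*1000;lb=(P[:,:2]-C)@B*1000;z=P[:,2]*1000
box=(abs(la)<100)&(abs(lb)<60)
near=box&(lb<-20)&(z>30)&(z<94); print('near upright outer face b (expect -34):',[ (lo,np.round(np.percentile(lb[near&(la>lo)&(la<lo+10)],[10,50]),1)) for lo in(-66,-52,42,54)])
print('upright a extent',np.percentile(la[near&(lb<-30)],[1,99]))
lip=box&(z>87)&(z<93)&(la<-40)&(abs(lb)<24); print('lip a',np.percentile(la[lip],[2,98]),'b',np.percentile(lb[lip],[1,99]),lip.sum())
pl=box&(z>5)&(z<15)&(la<100); print('base',np.percentile(la[pl],[1,99]),np.percentile(lb[pl],[1,99]))
E
```

```text
499
-45 29 [-25.9 -10.3  21. ] [ 6.6 14.4 16.7]
-35 41 [-27.4 -14.1  20.5] [ 6.  15.7 17.4]
-25 44 [-27.8 -19.5  18.8] [ 5.7 15.4 17. ]
-15 62 [-31.8 -19.6  24.7] [ 7.6 16.6 28.7]
-5 44 [-39.6 -33.4  25.1] [ 8.6 20.4 28.8]
5 21 [-40.6 -30.9 -24.2] [ 7.1 19.1 27.8]
15 27 [-29.4 -22.8  10.5] [ 6.5 15.3 17.3]
25 41 [-27.3 -17.8  21.4] [ 4.4 16.  17.4]
35 41 [-26.1 -16.3  20.4] [ 6.7 16.3 17.9]
45 41 [-27.8 -13.1  24.2] [ 6.1 16.1 17.7]
55 37 [-27.8 -20.2  19.5] [ 6.6 16.3 17.7]
65 41 [-27.5 -13.9  23.4] [ 7.  16.3 17.5]
75 30 [-27.  -16.4  22.2] [ 5.4 16.3 17.7]
x ext [-38.64756902 -38.22395528  79.27460351  81.62407894]
near upright outer face b (expect -34): [(-66, array([-35.4, -33.1])), (-52, array([-34.7, -32.4])), (42, array([-35.1, -31.8])), (54, array([-34.3, -31.3]))]
upright a extent [-69.06122165  69.38721609]
lip a [-71.96780526 -42.67672307] b [-12.57004628  23.50950174] 33
base [-84.99414092  92.70919888] [-48.79549937  36.21515743]
```

```bash
python3 -m creep '[[[0,0,-0.7],[0.6,0.9,0.3],-0.2],[[0,0,-0.7],[0.6,0.9,0.3],-0.2],[[0,0,-0.7],[0.7,1,0.3],-0.2],[[0,0,-0.7],[0.7,1,0.3],-0.2],[[0,0,-0.7],[0.7,1,0],-0.2],[[0,0,-0.7],[0.7,1,0],-0.2],[[0,0,-0.75],[0.7,1,0],-0.2],[[0,0,-0.78],[0.66,0.98,0],-0.2],[[-0.68,-0.7,0],[0,0,0],-0.2],[[-0.68,-0.7,0],[0,0,0],-0.2],[[-0.69,-0.71,0],[0,0,0],-0.2],[[-0.69,-0.71,0],[0,0,0],-0.2]]'
python3 - <<'E'
from h import *
from scipy.spatial.transform import Rotation as Ro
eyes.snapshot('side')
p,d=snap('side','s3')
s=arm.state();w,x,y,z=s['ee_rot'];R=Ro.from_quat([x,y,z,w]).as_matrix()
t=s['tool_pos'];print(np.round(t,4),np.round(s['qpos'],3),'\n',np.round(R,3))
C=np.array([.5545,-.0763]);A=np.array([.717,-.697]);B=np.array([.697,.717])
print('cas',(np.array(t[:2])-C)@A,(np.array(t[:2])-C)@B,'tilt',np.degrees(np.arccos(-R[2,2])),'y yaw',np.degrees(np.arctan2(R[1,1],R[0,1])))
cv2.imwrite('pics/c3.png',cv2.resize(p[70:220,160:310],(600,600),interpolation=cv2.INTER_CUBIC))
E
```

```text
t: 5.85
tool_pos: [0.5506, -0.0735, 0.1901]
ee_rot: [0.218, 0.366, 0.901, -0.089]
force: [1.0, -0.2, -2.2]
gripper_width: 0.0467
grasp_force: 113.5
[ 0.5459 -0.0721  0.1866] [ 0.074 -0.005 -0.631  0.624 -0.346  0.784] 
 [[-0.644  0.695  0.321]
 [ 0.619  0.719 -0.316]
 [-0.45  -0.005 -0.893]]
cas -0.009079384825074253 -0.0029662247968357982 tilt 26.75488393823994 y yaw 46.00024577981424
```

View pics/c3.png

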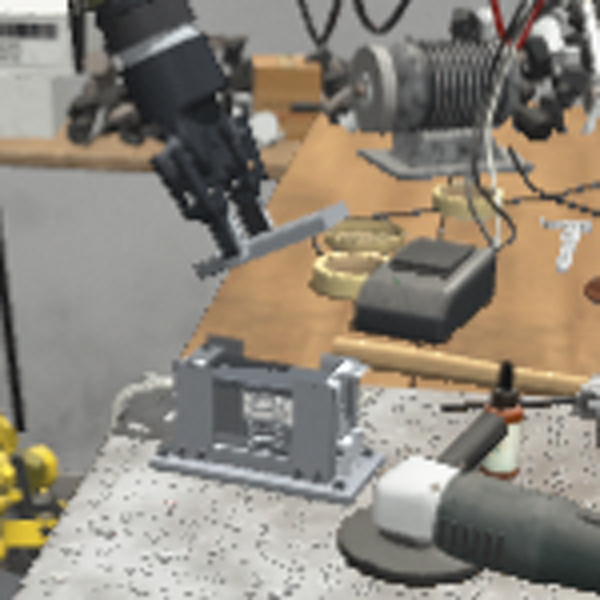

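The blank is tilted about 27°, low end at about (205,272), over the cassette with its lip end at about (215,350). All is clear. I correct, lower to just above the mouth and measure once.

```bash
cat > chk.py <<'E'
from h import *
from scipy.spatial.transform import Rotation as Ro
import sys
C=np.array([.5545,-.0763]);A=np.array([.717,-.697]);B=np.array([.697,.717])
s=arm.state();w,x,y,z=s['ee_rot'];R=Ro.from_quat([x,y,z,w]).as_matrix();t=np.array(s['tool_pos'])
print('TCP cas mm',np.round([(t[:2]-C)@A*1e3,(t[:2]-C)@B*1e3,t[2]*1e3],1),'tilt',np.degrees(np.arctan2(-R[2,0],-R[2,2])).round(2),'yyaw',np.degrees(np.arctan2(R[1,1],R[0,1])).round(2),'roll',np.degrees(R[2,1]).round(2))
f=np.array(s['force']);print('F cas',np.round([f[:2]@A,f[:2]@B,f[2]],1),'t',s['t'],'w',round(s['gripper_width'],4))
if len(sys.argv)>1:
    p,d=snap('side',sys.argv[1]);P,u,v=cloud('side',d)
    Q=(P-t)@R*1000  # tool frame
    m=(Q[:,2]>-30)&(Q[:,2]<12)&(abs(Q[:,1])<40)&(abs(Q[:,0])<100)&(abs(Q[:,0])>15)
    q=Q[m];print('blank in tool: x',np.percentile(q[:,0],[.5,2,98,99.5]).round(1),'y',np.percentile(q[:,1],[1,50,99]).round(1),'z',np.percentile(q[:,2],[5,50,95]).round(1))
E
python3 -m creep '[[[0,0,0],[0.24,-0.07,-0.4],-0.2],[[0,0,0],[0,0,-0.5],-0.2],[[0,0,0],[0,0,-0.5],-0.2],[[0,0,0],[0,0,-0.5],-0.2],[[0,0,0],[0,0,-0.4],-0.2],[[0,0,0],[0,0,0],-0.2],[[0,0,0],[0,0,0],-0.2]]'; python3 chk.py s4
```

```text
t: 6.65
tool_pos: [0.5583, -0.0759, 0.1337]
ee_rot: [0.216, 0.366, 0.901, -0.088]
force: [0.6, 0.2, -1.0]
gripper_width: 0.0467
grasp_force: 113.5
TCP cas mm [  2.4   2.9 133.7] tilt 26.99 yyaw 45.76 roll -0.0
F cas [ 0.3  0.6 -1. ] t 6.65 w 0.0467
blank in tool: x [-81.2 -80.5  82.5  84.9] y [-37.3 -21.4  32.4] z [-13.3  -6.7  10.7]
```

```bash
for i in 1 2 3; do python3 -m creep '[[[0,0,0],[0,0,0],-0.2]]' >/dev/null; python3 chk.py|head -1; done; python3 - <<'E'
from h import *
d=np.load('pics/s4.npy');P,u,v=cloud('side',d)
C=np.array([.5545,-.0763]);A=np.array([.717,-.697]);B=np.array([.697,.717])
a=(P[:,:2]-C)@A*1e3;b=(P[:,:2]-C)@B*1e3;z=P[:,2]*1e3
# tilted frame
th=np.radians(27);l=a*np.cos(th)+z*np.sin(th);n=-a*np.sin(th)+z*np.cos(th)
m=(abs(b)<45)&(z>100)&(abs(a)<110)&(n<150)
for lo in range(-30,150,15):
    k=m&(l>lo)&(l<lo+15)
    if k.sum()>3: print(lo,k.sum(),'b',np.percentile(b[k],[3,50]).round(1),'n',np.percentile(n[k],[3,50,97]).round(1))
k=m&(n<136);print('l ext',np.percentile(l[k],[.5,2,98,99.5]).round(1))
E
```

```text
TCP cas mm [  2.2   3.3 134.5] tilt 27.07 yyaw 45.79 roll 0.06
TCP cas mm [  1.9   3.3 134.5] tilt 27.07 yyaw 45.81 roll 0.06
TCP cas mm [  1.8   3.1 134.3] tilt 27.06 yyaw 45.81 roll 0.05
15 10 b [-21.3 -18.6] n [120.1 127.9 131.2]
30 19 b [-24.2 -22. ] n [120.8 127.2 131.3]
45 32 b [-33.2 -20. ] n [120.2 133.7 147.8]
60 86 b [-35.6 -24.2] n [122.3 137.2 149.2]
75 24 b [-25.8 -21. ] n [120.7 128.3 131.4]
90 26 b [-24.8 -20.2] n [104.5 128.  131.4]
105 42 b [-23.7  -6.6] n [ 53.7 123.7 131.6]
120 28 b [-24.4 -17.8] n [ 51.7 127.3 131.3]
135 41 b [-23.1  -4.9] n [119.7 125.8 131.2]
l ext [ 23.5  24.8 143.3 144. ]
```

```bash
python3 -m creep '[[[0,0,0],[-0.27,0.11,-0.2],-0.2],[[0,0,0],[0,0,-0.3],-0.2],[[0,0,0],[0,0,-0.3],-0.2],[[0,0,0],[0,0,-0.3],-0.2],[[0,0,0],[0,0,0],-0.2],[[0,0,0],[0,0,0],-0.2]]'>/dev/null; python3 chk.py; python3 -m creep '[[[0,0,0],[0,0,-0.2],-0.2],[[0,0,0],[0,0,-0.2],-0.2],[[0,0,0],[0,0,0],-0.2],[[0,0,0],[0,0,0],-0.2]]'>/dev/null; python3 chk.py
```

```text
TCP cas mm [-5.300e+00 -1.000e-01  1.058e+02] tilt 27.01 yyaw 45.8 roll -0.03
F cas [ 0.5 -0.2 -1.9] t 7.6 w 0.0468
TCP cas mm [-4.2  0.8 97.3] tilt 27.16 yyaw 45.79 roll 0.08
F cas [0.4 0.2 5.1] t 8.0 w 0.0467
```

```bash
python3 -m creep '[[[0,0,0],[0,0,-0.2],-0.2],[[0,0,0],[0,0,-0.2],-0.2],[[0,0,0],[0,0,-0.15],-0.2],[[0,0,0],[0,0,0],-0.2],[[0,0,0],[0,0,0],-0.2]]'>/dev/null; python3 chk.py
```

```text
TCP cas mm [-4.   0.8 83.8] tilt 27.18 yyaw 45.78 roll 0.07
F cas [-0.3 -0.6  7.6] t 8.5 w 0.0464
```

```bash
python3 -m creep '[[[0,0,0],[-0.1,0.1,0],-0.2],[[0,0,0],[-0.1,0.1,0],-0.2],[[0,0,0],[-0.1,0.1,0],-0.2],[[0,0,0],[0,0,0],-0.2],[[0,0,0],[0,0,0],-0.2]]'>/dev/null; python3 chk.py;python3 -m creep '[[[0,0,0],[-0.07,0.07,0],-0.2],[[0,0,0],[0,0,0],-0.2],[[0,0,0],[0,0,0],-0.2]]'>/dev/null; python3 chk.py s5
python3 -c "
import cv2
p=cv2.imread('pics/s5.png');cv2.imwrite('pics/c5.png',cv2.resize(p[110:210,180:280],(600,600),interpolation=cv2.INTER_CUBIC))"
```

```text
TCP cas mm [-12.9   2.1  85.4] tilt 27.39 yyaw 45.74 roll 0.2
F cas [3.3 0.5 7.8] t 9.0 w 0.0466
TCP cas mm [-15.1   2.2  85.6] tilt 27.42 yyaw 45.73 roll 0.21
F cas [ 4.1 -0.1  6.9] t 9.3 w 0.0465
blank in tool: x [-81.1 -80.2  59.   63.1] y [-38.6 -24.4  27.5] z [-25.7  -8.9   8.9]
```

View pics/c5.png

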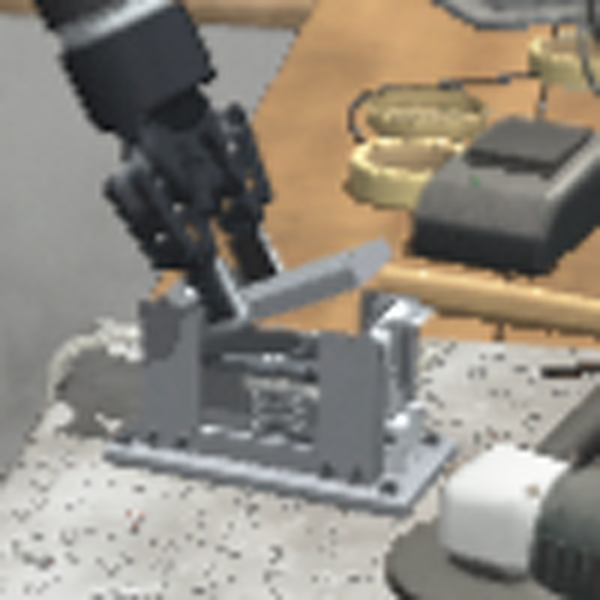

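The lip end is below the lip (left, near (190,300)) and the far end is high at (385,250). The follower is pressed down, as planned. I seat it a little further.

```bash
python3 -m creep '[[[0,0,0],[-0.14,0.05,-0.04],-0.2],[[0,0,0],[0,0,0],-0.2],[[0,0,0],[0,0,0],-0.2]]'>/dev/null; python3 chk.py; python3 -m creep '[[[0,0,0],[-0.06,0.06,0],-0.2],[[0,0,0],[0,0,0],-0.2],[[0,0,0],[0,0,0],-0.2]]'>/dev/null; python3 chk.py
```

```text
TCP cas mm [-18.2   1.1  84.9] tilt 27.45 yyaw 45.74 roll 0.25
F cas [5.2 0.6 8.1] t 9.65 w 0.0469
TCP cas mm [-19.1   1.2  85.6] tilt 27.59 yyaw 45.68 roll 0.26
F cas [9.1 0.  6.1] t 9.95 w 0.0468
```

```bash
python3 -m creep '[[[0.37,0.38,0],[0.03,-0.03,-0.075],-0.2],[[0.37,0.38,0],[0,0,-0.075],-0.2],[[0.37,0.38,0],[0,0,-0.075],-0.2],[[0.37,0.38,0],[0,0,-0.08],-0.2],[[0,0,0],[0,0,0],-0.2],[[0,0,0],[0,0,0],-0.2]]'; python3 chk.py s6
python3 -c "
import cv2
p=cv2.imread('pics/s6.png');cv2.imwrite('pics/c6.png',cv2.resize(p[110:210,180:280],(600,600),interpolation=cv2.INTER_CUBIC))"
```

```text
t: 10.55
tool_pos: [0.5419, -0.0626, 0.0766]
ee_rot: [0.104, 0.375, 0.92, -0.04]
force: [4.8, -2.5, 8.0]
gripper_width: 0.0468
grasp_force: 114.5
TCP cas mm [-18.6   1.   76.6] tilt 12.82 yyaw 45.72 roll 0.25
F cas [5.1 1.6 8. ] t 10.55 w 0.0468
blank in tool: x [-95.9 -89.7  48.1  52.2] y [-37.7 -24.   32.2] z [-24.1  -7.3  10.8]
```

View pics/c6.png

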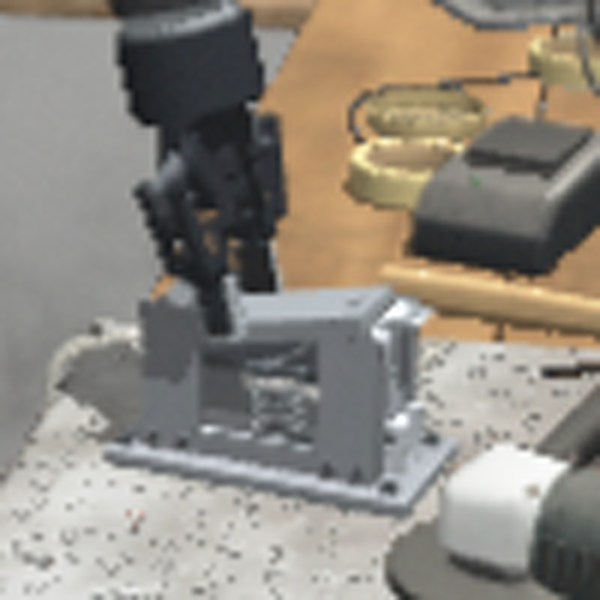

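The blank lies at about 13° with its far end resting by the catch at (390,295). I carry on turning it flat.

```bash
python3 -m creep '[[[0.28,0.28,0],[-0.01,0.01,-0.045],-0.2],[[0.28,0.28,0],[-0.01,0.01,-0.045],-0.2],[[0,0,0],[0,0,0],-0.2]]' >/dev/null; python3 chk.py;  python3 -m creep '[[[0.28,0.28,0],[-0.01,0.01,-0.045],-0.2],[[0.28,0.28,0],[-0.01,0.01,-0.045],-0.2],[[0,0,0],[0,0,0],-0.2],[[0,0,0],[0,0,0],-0.2]]'>/dev/null; python3 chk.py
```

```text
TCP cas mm [-19.3   1.1  75.3] tilt 7.33 yyaw 45.75 roll 0.34
F cas [-1.3 -0.5 19.1] t 10.9 w 0.0468
TCP cas mm [-21.    0.9  71.6] tilt 1.84 yyaw 45.75 roll 0.41
F cas [2.4 1.2 9.9] t 11.3 w 0.0467
```

```bash
python3 -m creep '[[[0.2,0.2,0],[0,0,-0.05],-0.2],[[0.1,0.1,0],[0,0,-0.03],-0.2],[[0,0,0],[0,0,0],-0.2],[[0,0,0],[0,0,0],-0.2]]'>/dev/null; python3 chk.py;  python3 -m creep '[[[0,0,0],[0,0,0],0.45],[[0,0,0],[0,0,0],0.45],[[0,0,0],[0,0,0],0.45],[[0,0,0],[0,0,0],0.45],[[0,0,0],[0,0,0.5],0.45],[[0,0,0],[0,0,1],0.45],[[0,0,0],[0,0,1],0.45],[[0,0,0],[0,0,1],-1],[[0,0,0],[0,0,0],-1],[[0,0,0],[0,0,0],-1]]'
cat > lvl.py <<'E'
from h import *
import sys
p,d=snap('side',sys.argv[1]);q,e=snap('top',sys.argv[1]+'t')
C=np.array([.5545,-.0763]);A=np.array([.717,-.697]);B=np.array([.697,.717])
for n,dd in(('side',d),('top',e)):
    P,u,v=cloud(n,dd);a=(P[:,:2]-C)@A*1e3;b=(P[:,:2]-C)@B*1e3;z=P[:,2]*1e3
    for lo in(-45,-30,-15,0,15,30,40,47):
        k=(abs(b)<20)&(a>lo)&(a<lo+12)&(z>50)&(z<130)
        if k.sum()>2: print(n,lo,k.sum(),np.percentile(z[k],[10,50,90]).round(1))
a=cv2.resize(p[120:200,185:275],(450,400),interpolation=cv2.INTER_CUBIC);b=cv2.resize(q[165:245,165:235],(350,400),interpolation=cv2.INTER_CUBIC)
cv2.imwrite(f'pics/{sys.argv[1]}c.png',np.hstack([a,b]))
E
python3 lvl.py v1;python3 chk.py
```

```text
TCP cas mm [-21.3   0.8  69.1] tilt -1.1 yyaw 45.76 roll 0.43
F cas [3.8 2.7 7.6] t 11.7 w 0.0469
t: 12.7
tool_pos: [0.5369, -0.0603, 0.156]
ee_rot: [-0.009, 0.376, 0.926, 0.006]
force: [-0.9, -1.3, 0.0]
gripper_width: 0.0184
grasp_force: 0.0
side -45 16 [84.5 85.6 86.3]
side -30 18 [84.8 85.9 86.7]
side -15 20 [83.8 85.3 87.2]
side 0 19 [51.7 85.5 86.5]
side 15 19 [81.4 85.1 86.1]
side 30 8 [84.8 85.8 86.7]
side 40 7 [83.8 85.4 86.1]
side 47 3 [80.5 85.9 86.4]
top -30 10 [83.8 86.  88.3]
top -15 35 [82.  85.  87.6]
top 0 62 [81.8 85.  87.4]
top 15 61 [81.4 84.9 87.6]
top 30 67 [81.4 84.5 86.9]
top 40 60 [74.6 84.2 86.2]
top 47 64 [82.9 85.4 92.5]
TCP cas mm [-24.7  -1.6 154.3] tilt -1.42 yyaw 45.78 roll 0.17
F cas [ 0.2  0.  -0.1] t 12.8 w 0.0038
```

View pics/v1c.png

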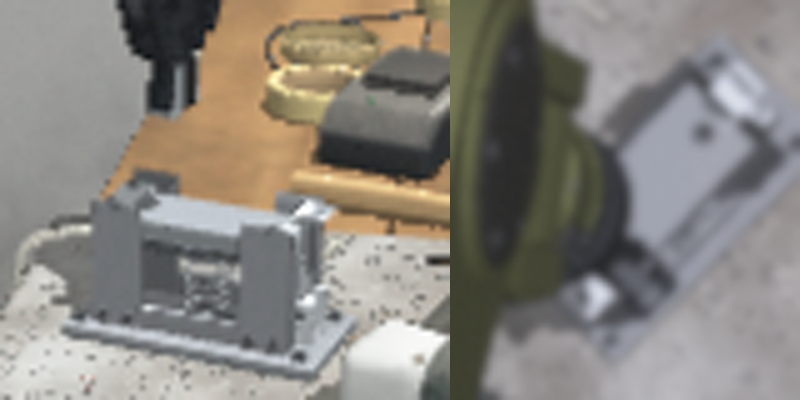

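The first blank lies flat at 85 mm all along, with lip and catch over its ends, and the fingers are clear at (175,90). Next I check clearances around blank_1.

```bash
python3 - <<'E'
from h import *
d=np.load('pics/top0.npy');P,u,v=cloud('top',d)
g=np.array([.4451,-.3981]);th=np.radians(-15.2);a=np.array([np.cos(th),np.sin(th)]);b=np.array([-a[1],a[0]])
la=(P[:,:2]-g)@a*1e3;lb=(P[:,:2]-g)@b*1e3;z=P[:,2]*1e3
for lo,hi in((-65,-46),(-46,-28),(28,46),(46,65)):
    k=(abs(la)<20)&(lb>lo)&(lb<hi);print(lo,hi,np.percentile(z[k],[50,95,100]).round(1))
s=np.array([.536,-.060]);e=np.array([.445,-.398]);D=(e-s);L=np.linalg.norm(D);D/=L
k=((P[:,:2]-s)@D>.09)&((P[:,:2]-s)@D<L+.05)&(abs((P[:,:2]-s)@np.array([-D[1],D[0]]))<.075);print('corridor max z',np.sort(z[k])[-10:])
E
```

```text
-65 -46 [0.2 4.5 7.1]
-46 -28 [0.3 3.3 6. ]
28 46 [0.1 3.4 4.9]
46 65 [0.1 3.9 5.7]
corridor max z [1106.61791167 1106.74115979 1106.76627955 1106.77941568 1106.79854542
 1107.02570133 1107.07723875 1107.21054556 1107.27300106 1107.3765892 ]
```

```bash
python3 -m creep '[[[-0.14,-0.15,0],[0,0,0.4],-0.5],[[0,0,0.5],[-0.24,-0.9,0.2],0],[[0,0,0.5],[-0.24,-1,0],0.45],[[0,0,0.5],[-0.24,-1,0],0.45],[[0,0,0.5],[-0.24,-1,0],0.45],[[0,0,0.5],[-0.24,-1,0],0.45],[[0,0,0.5],[-0.24,-1,0],0.45],[[0,0,0.5],[-0.24,-1,0],0.45],[[0,0,0.5],[-0.24,-1,0],0.45],[[0,0,0.22],[-0.24,-1,0],0.45],[[0,0,0],[-0.24,-1,0],0.45],[[0,0,0],[-0.24,-1,-0.5],0.45]]' 110 >/dev/null;  python3 -m creep '[[[0,0,0],[-0.24,-1,-0.5],0.45],[[0,0,0],[-0.24,-0.6,-0.6],0.45],[[0,0,0],[-0.25,0,-0.7],0.45],[[0,0,0],[0,0,-0.5],0.45],[[0,0,0],[0,0,0],0.45],[[0,0,0],[0,0,0],0.45]]'; python3 chk.py
```

```text
t: 14.6
tool_pos: [0.4523, -0.3723, 0.0999]
ee_rot: [0.001, 0.132, 0.991, 0.002]
force: [0.6, 0.1, 0.2]
gripper_width: 0.0619
grasp_force: 0.0
TCP cas mm [ 133.  -283.4   99.9] tilt 0.03 yyaw 74.84 roll 0.26
F cas [0.3 0.5 0.2] t 14.6 w 0.0619
```

```bash
python3 -m creep '[[[0,0,0],[-0.15,-0.5,0],0.45],[[0,0,0],[-0.14,-0.5,0],0.45],[[0,0,0],[0,0,-0.6],0.45],[[0,0,0],[0,0,-0.6],0.45],[[0,0,0],[0,0,-0.6],0.45],[[0,0,0],[0,0,-0.6],0.45],[[0,0,0],[0,0,-0.6],0.45],[[0,0,0],[0,0,0],0.45],[[0,0,0],[0,0,0],0.45]]'
python3 chk.py
```

```text
t: 15.5
tool_pos: [0.4448, -0.3987, 0.0254]
ee_rot: [0.001, 0.133, 0.991, 0.002]
force: [0.3, -0.3, 0.2]
gripper_width: 0.0621
grasp_force: 0.0
TCP cas mm [ 146.1 -307.6   25.4] tilt 0.06 yyaw 74.76 roll 0.23
F cas [ 0.5 -0.   0.2] t 15.5 w 0.0621
```

```bash
python3 -m creep '[[[0,0,0],[0,0,-0.4],0.45],[[0,0,0],[0,0,-0.4],0.45],[[0,0,0],[0,0,-0.3],0.45],[[0,0,0],[0,0,0],0.45],[[0,0,0],[0,0,0],0.45]]' && python3 -m creep '[[[0,0,0],[0,0,0],-0.2],[[0,0,0],[0,0,0],-0.2],[[0,0,0],[0,0,0],-0.2],[[0,0,0],[0,0,0],-0.2],[[0,0,0],[0,0,0],-0.2]]' 110
```

```text
t: 16.0
tool_pos: [0.4446, -0.3976, -0.0029]
ee_rot: [0.0, 0.132, 0.991, 0.002]
force: [-0.0, 0.1, -0.5]
gripper_width: 0.0618
grasp_force: 0.0
t: 16.5
tool_pos: [0.4451, -0.3983, -0.0014]
ee_rot: [0.001, 0.132, 0.991, 0.002]
force: [-2.3, 0.9, 3.9]
gripper_width: 0.0468
grasp_force: 113.8
```

```bash
python3 -m creep '[[[0,0,0],[0,0,0.5],-0.2],[[0,0,0],[0,0,1],-0.2],[[0,0,0],[0,0,1],-0.2],[[0,0,0],[0,0,1],-0.2],[[0,0,0],[0,0,1],-0.2],[[0,0,0],[0,0,1],-0.2],[[0,0,0],[0,0,1],-0.2],[[0,0,0],[0,0,1],-0.2],[[0,0,0],[0,0.4,0.2],-0.2],[[0,0,-0.2],[0.2,0.8,0],-0.2],[[0,0,-0.2],[0.2,0.8,0],-0.2],[[0,0,-0.3],[0.2,0.8,0],-0.2]]'; python3 -m creep '[[[0,0,-0.3],[0.3,0.8,0],-0.2],[[0,0,-0.3],[0.3,0.8,0],-0.2],[[0,0,-0.3],[0.3,0.8,0],-0.2],[[0,0,-0.3],[0.3,0.8,0],-0.2],[[0,0,-0.3],[0.3,0.8,0],-0.2],[[0,0,-0.3],[0.3,0.8,0],-0.2],[[0,0,-0.3],[0.3,0.8,0],-0.2],[[0,0,-0.3],[0.3,0.8,0],-0.2],[[0,0,-0.3],[0.3,0.8,0],-0.2],[[0,0,-0.3],[0.3,0.8,0],-0.2],[[0,0,-0.3],[0.3,0.8,0],-0.2],[[0,0,-0.22],[0.3,0.8,0],-0.2]]'>/dev/null;python3 -m creep '[[[0,0,0],[0,0,0],-0.2],[[-0.68,-0.7,0],[0,0,0],-0.2],[[-0.68,-0.7,0],[0,0,0],-0.2],[[-0.68,-0.7,0],[0,0,0],-0.2],[[-0.69,-0.71,0],[0,0,0],-0.2],[[0,0,0],[0,0,0],-0.2],[[0,0,0],[0,0,0],-0.2],[[0,0,0],[0,0,0],-0.2]]'>/dev/null; python3 chk.py
```

```text
t: 17.7
tool_pos: [0.4593, -0.3261, 0.1891]
ee_rot: [0.0, 0.174, 0.985, 0.002]
force: [0.4, -0.3, -2.2]
gripper_width: 0.0473
grasp_force: 113.4
TCP cas mm [  6.  -10.8 191. ] tilt 26.97 yyaw 45.86 roll 0.3
F cas [-0.  -0.1 -2.1] t 19.7 w 0.0468
```

```bash
python3 -m creep '[[[0,0,0],[0.05,0.57,-0.3],-0.2],[[0,0,0],[0,0,-0.4],-0.2],[[0,0,0],[0,0,-0.4],-0.2],[[0,0,0],[0,0,-0.4],-0.2],[[0,0,0],[0,0,-0.4],-0.2],[[0,0,0],[0,0,-0.38],-0.2],[[0,0,0],[0,0,0],-0.2],[[0,0,0],[0,0,0],-0.2],[[0,0,0],[0,0,0],-0.2]]'>/dev/null; python3 chk.py; python3 - <<'E'
from h import *
p,d=snap('side','s8');P,u,v=cloud('side',d);t=np.array(arm.state()['tool_pos'])
C=np.array([.5545,-.0763]);A=np.array([.717,-.697]);B=np.array([.697,.717])
a=(P[:,:2]-C)@A*1e3;b=(P[:,:2]-C)@B*1e3;z=P[:,2]*1e3
th=np.radians(27);f=lambda a,z:(a*np.cos(th)+z*np.sin(th),-a*np.sin(th)+z*np.cos(th))
l,n=f(a,z);l0,n0=f((t[:2]-C)@A*1e3,t[2]*1e3);l-=l0;n-=n0
m=(abs(b)<45)&(z>100)&(l>-70)&(l<110)&(n<30)
for lo in range(-45,85,15):
    k=m&(l>lo)&(l<lo+15)
    if k.sum()>3: print(lo,k.sum(),'b',np.percentile(b[k],[3,50]).round(1),'n',np.percentile(n[k],[3,50,97]).round(1))
k=m&(n<17)&(n>-3);print('l ext',np.percentile(l[k],[.5,2,98,99.5]).round(1))
E
```

```text
TCP cas mm [ -4.   -0.2 133.5] tilt 27.03 yyaw 45.89 roll 0.27
F cas [ 0.5  0.4 -2.6] t 20.6 w 0.0468
-45 14 b [-27.  -22.8] n [ 3.5  9.6 14. ]
-30 16 b [-26.2 -23.8] n [ 2.9  9.4 14.5]
-15 38 b [-38.7 -27.3] n [ 2.7 17.9 28.5]
0 66 b [-38.9 -27.6] n [ 5.3 17.3 29.3]
15 28 b [-29.  -23.8] n [ 3.2 11.1 14.6]
30 23 b [-26.7 -24. ] n [ 2.9 11.6 14.9]
45 41 b [-27.3 -13.5] n [-65.1   7.3  14.8]
60 31 b [-27.7 -14.3] n [-69.6   8.9  14.4]
75 36 b [-28.6  -3.6] n [ 3.   9.  14.4]
l ext [-40.1 -36.9  81.2  82.2]
```

```bash
python3 -m creep '[[[0,0,0],[0,0.02,-0.35],-0.2],[[0,0,0],[0,0,-0.35],-0.2],[[0,0,0],[0,0,-0.35],-0.2],[[0,0,0],[0,0,-0.2],-0.2],[[0,0,0],[0,0,-0.2],-0.2],[[0,0,0],[0,0,0],-0.2],[[0,0,0],[0,0,0],-0.2]]'>/dev/null; python3 chk.py; python3 -m creep '[[[0,0,0],[0,0,-0.2],-0.2],[[0,0,0],[0,0,-0.2],-0.2],[[0,0,0],[0,0,-0.23],-0.2],[[0,0,0],[0,0,0],-0.2],[[0,0,0],[0,0,0],-0.2]]'>/dev/null; python3 chk.py
```

```text
TCP cas mm [-4.8 -0.6 96.6] tilt 26.98 yyaw 45.89 roll 0.17
F cas [-4.  -3.7  4.7] t 21.35 w 0.0467
TCP cas mm [-4.2  0.  81.7] tilt 27.05 yyaw 45.88 roll 0.24
F cas [-4.5 -3.3  7.1] t 21.85 w 0.0468
```

```bash
python3 -m creep '[[[0,0,0],[-0.13,0.07,0],-0.2],[[0,0,0],[-0.1,0.1,0],-0.2],[[0,0,0],[-0.1,0.1,0],-0.2],[[0,0,0],[0,0,0],-0.2],[[0,0,0],[0,0,0],-0.2]]'>/dev/null; python3 chk.py;python3 -m creep '[[[0,0,0],[-0.1,0.1,-0.02],-0.2],[[0,0,0],[-0.06,0.06,-0.02],-0.2],[[0,0,0],[0,0,0],-0.2],[[0,0,0],[0,0,0],-0.2]]'>/dev/null; python3 chk.py s9
```

```text
TCP cas mm [-11.9   1.5  84.3] tilt 27.39 yyaw 45.83 roll 0.5
F cas [3.7 0.1 6.4] t 22.35 w 0.0473
TCP cas mm [-17.2   1.8  83.7] tilt 27.44 yyaw 45.82 roll 0.52
F cas [4.9 1.2 7.2] t 22.75 w 0.0469
blank in tool: x [-82.1 -80.7  56.6  60. ] y [-37.3 -25.3  30.6] z [-25.8  -9.3   9. ]
```

```bash
python3 -m creep '[[[0,0,0],[-0.07,0.05,-0.02],-0.2],[[0,0,0],[0,0,0],-0.2],[[0,0,0],[0,0,0],-0.2]]'>/dev/null; python3 chk.py
python3 - <<'E'
from h import *
d=np.load('pics/s9.npy');P,u,v=cloud('side',d)
C=np.array([.5545,-.0763]);A=np.array([.717,-.697]);B=np.array([.697,.717])
a=(P[:,:2]-C)@A*1e3;b=(P[:,:2]-C)@B*1e3;z=P[:,2]*1e3
k=(abs(b)<40)&(abs(a)<80)&(z>60)&(z<150)
for lo in range(-75,70,8):
    m=k&(a>lo)&(a<lo+8)&(abs(b)<22)
    if m.sum()>2: print(lo,m.sum(),np.percentile(z[m],[5,50,95]).round(1))
E
```

```text
TCP cas mm [-18.1   1.7  83.9] tilt 27.58 yyaw 45.76 roll 0.55
F cas [7.2 0.6 5.8] t 23.1 w 0.0472
-75 5 [90.5 91.  91.5]
-67 6 [90.5 91.1 93.5]
-59 9 [ 89.8  91.5 148.6]
-51 6 [ 83.4 143.7 148.5]
-43 8 [ 65.8  88.2 148.4]
-35 20 [ 66.6  69.  143.8]
-27 17 [ 63.3  68.  113.9]
-19 24 [ 67.5  69.5 101.7]
-11 26 [ 67.2  75.  106.2]
-3 22 [ 66.4  70.1 109.4]
5 20 [ 67.7  70.8 113.4]
13 21 [ 68.1  71.1 117.6]
21 14 [ 67.2 108.5 121.5]
29 10 [ 92.1 124.3 126.1]
37 7 [124.6 127.7 130.7]
45 27 [121.8 128.1 131.9]
53 4 [ 91.1 107.8 125.5]
61 42 [ 62.8  84.  102.1]
69 14 [ 66.6  93.2 103.1]
```

```bash
python3 -m creep '[[[0.37,0.38,0],[0.03,-0.03,-0.075],-0.2],[[0.37,0.38,0],[0,0,-0.075],-0.2],[[0.37,0.38,0],[0,0,-0.075],-0.2],[[0.37,0.38,0],[0,0,-0.08],-0.2],[[0,0,0],[0,0,0],-0.2],[[0,0,0],[0,0,0],-0.2]]'>/dev/null; python3 chk.py; python3 -m creep '[[[0.28,0.28,0],[-0.01,0.01,-0.045],-0.2],[[0.28,0.28,0],[-0.01,0.01,-0.045],-0.2],[[0,0,0],[0,0,0],-0.2]]' >/dev/null; python3 chk.py
```

```text
TCP cas mm [-17.    1.7  75.5] tilt 12.88 yyaw 45.74 roll 0.57
F cas [ 3.   1.6 10.9] t 23.7 w 0.0469
TCP cas mm [-18.    1.7  73.8] tilt 7.35 yyaw 45.74 roll 0.65
F cas [-2.1 -1.  18.5] t 24.0 w 0.0469
```

```bash
python3 -m creep '[[[0.28,0.28,0],[-0.01,0.01,-0.045],-0.2],[[0.28,0.28,0],[-0.01,0.01,-0.045],-0.2],[[0,0,0],[0,0,0],-0.2],[[0,0,0],[0,0,0],-0.2]]'>/dev/null; python3 chk.py; python3 -m creep '[[[0.2,0.2,0],[0,0,-0.05],-0.2],[[0.1,0.1,0],[0,0,-0.04],-0.2],[[0,0,0],[0,0,0],-0.2],[[0,0,0],[0,0,0],-0.2]]'>/dev/null; python3 chk.py
```

```text
TCP cas mm [-20.8   1.6  69.6] tilt 1.74 yyaw 45.77 roll 0.72
F cas [-1.4  2.2  7.9] t 24.4 w 0.0472
TCP cas mm [-21.2   1.3  66.9] tilt -1.21 yyaw 45.73 roll 0.73
F cas [0.1 3.3 5.5] t 24.8 w 0.047
```

```bash
python3 -m creep '[[[0,0,0],[0,0,0],0.45],[[0,0,0],[0,0,0],0.45],[[0,0,0],[0,0,0],0.45],[[0,0,0],[0,0,0],0.45],[[0,0,0],[0,0,0.5],0.45],[[0,0,0],[0,0,1],0.45],[[0,0,0],[0,0,1],0.45],[[0,0,0],[0,0,1],0.45],[[0,0,0],[-0.2,-0.5,1],0.45],[[0,0,0],[-0.5,-1,0.5],0.45],[[0,0,0],[-0.5,-1,0],0.45],[[0,0,0],[-0.5,-1,0],0.45]]'>/dev/null; python3 -m creep '[[[0,0,0],[-0.3,-1,0],0.45],[[0,0,0],[-0.3,-1,0],0.45],[[0,0,0],[-0.3,-1,0],0.45],[[0,0,0],[0,-0.5,0],0.45],[[0,0,0],[0,0,0],0.45],[[0,0,0],[0,0,0],0.45]]'
python3 lvl.py v2
python3 - <<'E'
from h import *
C=np.array([.5545,-.0763]);A=np.array([.717,-.697]);B=np.array([.697,.717])
# visible slabs on the near open side, and catch tab / nose before vs now
for f in('side0','v1','v2'):
    P,u,v=cloud('side',np.load(f'pics/{f}.npy'));a=(P[:,:2]-C)@A*1e3;b=(P[:,:2]-C)@B*1e3;z=P[:,2]*1e3
    k=(abs(a)<30)&(b<-18)&(b>-30)&(z>30)&(z<84);h=np.histogram(z[k],bins=range(30,90,6))[0]
    c=(a>50)&(a<95)&(abs(b)<12)&(z>92)&(z<110);print(f,'side z hist',h,'catch a',np.percentile(a[c],[5,50,95]).round(1),np.percentile(z[c],[5,95]).round(1),c.sum())
for f in('top0','v1t','v2t'):
    P,u,v=cloud('top',np.load(f'pics/{f}.npy'));a=(P[:,:2]-C)@A*1e3;b=(P[:,:2]-C)@B*1e3;z=P[:,2]*1e3
    c=(a>45)&(a<95)&(abs(b)<9)&(z>88)&(z<112);print(f,'catch top a',np.percentile(a[c],[3,50,97]).round(1),c.sum())
E
```

```text
t: 26.6
tool_pos: [0.4721, -0.2354, 0.1903]
ee_rot: [-0.01, 0.377, 0.926, 0.009]
force: [0.5, 0.2, -0.4]
gripper_width: 0.0616
grasp_force: 0.0
side -45 13 [84.8 85.6 86.6]
side -30 18 [84.3 85.4 87. ]
side -15 20 [84.3 85.4 86.6]
side 0 18 [83.9 85.  86.6]
side 15 20 [80.6 85.5 86.8]
side 30 8 [83.8 86.1 86.6]
side 40 9 [82.3 85.3 86.7]
side 47 3 [85.2 86.7 87. ]
top -45 63 [82.7 84.9 86.8]
top -30 66 [82.1 84.9 87.5]
top -15 62 [82.9 85.2 87.7]
top 0 63 [82.4 84.9 87.2]
top 15 63 [82.2 84.7 88.4]
top 30 65 [80.4 84.5 87.5]
top 40 61 [68.9 83.8 86.7]
top 47 65 [81.6 85.3 94.1]
side0 side z hist [ 0  0  0  0  0  0  0  1 26] catch a [62.7 72.3 85. ] [ 93.9 103.7] 29
v1 side z hist [ 0  0  0  0  0  0 30 24 30] catch a [61.2 72.9 84.9] [ 93.1 103.7] 28
v2 side z hist [ 0  0  0  1 28 26 27 32 28] catch a [63.2 71.8 85.3] [ 94.3 104. ] 26
top0 catch top a [56.7 68.5 83.5] 67
v1t catch top a [55.2 68.5 83.4] 69
v2t catch top a [55.  68.4 83.3] 71
```

Both blanks lie level at 85 mm with two slabs visible from the side, and the catch is back where it was when closed. I hand in.

```bash
python3 -c "
from bench import arm
print(arm.sign_off())"
```

```text
the job is handed in; nothing more can be done
None
```

I handed the job in at about 27 s of the 72 s: camera depth shows both blanks in the cassette, flat on each other with the top face at 85 mm and the catch closed over them; the tools were not touched.

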